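# Load a sample carrier through the sprung gate of the staging bay

### The arm

A 6-joint arm with a two-finger parallel gripper is mounted at the origin on the work surface. World frame = base frame: x ahead of the robot, y to its left, z up, the work surface at z = 0. Lengths are in m, angles in rad, forces in N, time in s.
With the tool pointing down it reaches from about 0.3 to 0.875 m from the base axis. Payload 6.4 kg.
Tool frame: the origin (TCP) lies at the very end of the fingers, on their centre line; the grasp point (between the pads) lies bot.grasp_offset behind it (bot.grasp_offset is the distance from the TCP to the grasp point, in m); y points along the fingers, z is the direction in which the jaws open and shut, and the axes are right-handed (so a half turn about y gives the same grasp; the last joint's range is limited). The gripper opens to 88 mm and grips with 3 to 60 N. Pads are 18 mm wide; open, the fingers measure 123 mm over their backs; the gripper's body (75 mm by 187 mm) begins 45 mm behind the grasp point.
Start: joints at [-1.431, 0.181, 1.607, -0, 1.354, -0.206], TCP at [0.195, -0.541, 0.239] pointing down, gripper open.
Joint ranges: [-2.99, 2.99], [-0.89, 2.07], [0.3, 2.58], [-1.14, 4.28], [0, 2.63], [-3.12, 3.12]. Speed limits (rad/s): [2.57, 2.57, 3.01, 3.14, 3.14, 3.14].

### API

Orientations are given as a unit quaternion [w, x, y, z].
In Python, from station import bot gives the robot as it stands. The module is installed in compiled form; this text tells all that it offers.
- The arm moves only by the tool arm_command, never from a script. Its argument "plan" is a list of rows, each a list of 7 numbers: the shift along the world's x, y, z in m, then the turn, a rotation vector about the world's x, y, z in rad, then the closure, from 0 (fully open) to 1 (shut). A call has 1 to 20 rows; each row is the pose to reach, as a shift and turn from the pose commanded when the call began; what a row does not reach only later rows make up. A row lasts 1/10 s, in which the tool goes at most 50 mm and 8.59 degrees, less where a joint would pass 70% of its speed; a pose out of reach is approached as far as the arm can. A call with a gripper value outside its range is refused whole. The fingers move at their own pace and stop on an object; the grip force is fixed at half the most. Time passes only in rows, so rows that repeat a pose let the fingers close. It gives the time, the measured TCP pose, the force and the opening at its end, in the units of the state.
- bot.observe(): the state, without advancing time (a new reading comes with each control period).
- bot.grab_frame(name): name is "scene" or "top" or "wrist"; returns the picture (480x640x3 uint8, blue, green, red); there is no depth.
- bot.camera_info(name): a dict with "fx", "fy", "cx", "cy" (pixels), "R" (3x3) and "t" (3): a world point X has camera coordinates R X + t. Camera axes: x right, y down, z forward; pixel columns grow to the right and rows downward; lengths in m; the calibration is good to about 2 mm. The wrist camera is an equidistant fisheye: a pixel r from the principal point sees the ray r / f radians off the axis. A picture is of the moment at which its call begins: read the wrist's pose just before it. camera_info takes no time and is no camera call; for the wrist camera it gives the pose at the moment of the call.
- bot.sign_off(): hands the job in, once; it reports no verdict.
The state is a dict: "t": time; "joint_pos": joint angles; "dq": joint speeds; "joint_torque": joint torques, N m; "eef_pos": TCP position; "tool_rot": TCP orientation; "ft_force": force on the tool from outside, world axes, zero at the start; "torque": the same for the moment, N m; "finger_gap": opening from 0.0 (shut) to 1.0 (fully open).
Only numpy, scipy, OpenCV 4.12 (cv2) and the standard library are available. Lean on these libraries where they do the work, as an engineer would, in place of code of your own. Each camera call takes 0.05 s, during which the arm holds its last target. There are 200 camera calls.

### The job

Draw the sample carrier with the copper disc out of its garage by its nose, put it down on the bench and let go, then take it again by its blue fin. Nose first, push it through the orange spring gate into the staging bay, sliding on the bay floor, and press it firmly home against the black end stop; then let go and clear out, so that the gate stands closed behind it. Leave the other carrier and the things on the bench where they are.

Things in the scene. Friction and masses are not known exactly. Their poses are not given: they have to be found in the camera images.
- carrier: Carrier to load: aluminium sled 135 x 56 x 20 mm high, about 265 g, copper disc (36 across, 3 thick) on its nose. Origin on the underside; x to the nose, z up. Runs from x = -65 (square tail) to +70 (half-round nose; sides straight and parallel behind x = +42). Starts flat on the bench, tail first in one of the garage's tunnels (which one varies), about 70 mm of nose sticking out.
- carrier_nose (a point): Foremost point of the carrier's nose, at x = +70, y = 0, z = +10 mm of the carrier.
- carrier_fin: Blue fin fixed upright on the carrier, 36 long (along the carrier) x 10 thick (across) x 26 mm high. Origin at the centre of its foot: carrier x = -27, y = 0, z = +20; its top is 46 mm above the carrier's underside. Axes as the carrier's. Inside the garage at the start.
- spare: The second carrier, the same but with a white disc, parked in the other tunnel. To be left alone.
- garage: Fixed grey garage with blue roof, two tunnels. Origin on the bench in the middle of the mouth plane; x points into the tunnels (the carriers point the other way, nose out). Tunnel centre lines at y = -60 and +60 mm; each 62 wide, 50 high, 80 deep inside, standing on the bench (no floor). Roof top 54 mm above the bench; 194 wide, 84 deep overall.
- bay: Fixed metal staging bay. Origin on the bench under the middle of the gate; x is the push direction, z up. Flat floor 10 mm above the bench from x = -10 (a square step up) to the stop at x = 180. Two yellow posts at the gate, 72 mm clear between, 58 mm high over the bench; then side walls 86 mm apart, 55 mm high. Open on top to x = 110; from there to 180 a clear cover, 42 to 46 mm above the bench.
- stop: Black end stop closing the far end of the bay, fixed to it. Its pose is that of the bay (same origin); its face is the plane x = 180 mm of the bay. With the carrier home, the carrier's origin is at x = 110 and its tail 45 mm past the gate.
- gate_left (a joint): Left (+y of the bay) orange leaf of the gate, hinge upright at bay x = 0, y = +35, leaf 34 long, 42 high starting 2 mm over the bay's floor. 0 = closed, grows to 1.65 rad as it swings into the bay; it opens inwards only. Spring 0.07 Nm/rad, preloaded 0.02 Nm: roughly 1 to 4 N at the leaf's tip.
- gate_right (a joint): Right leaf (hinge at bay y = -35), the mirror image: 0 = closed, grows to 1.65 rad inwards.
- solvent: Brown glass bottle, 54 across, 130 mm tall; origin under its centre. To be left alone.
- blank: Round steel blank flange, 76 across, 13 mm high; origin under its centre. To be left alone.
- wrench: Wrench lying on the bench. To be left alone.
Not all that is in view belongs to the job. Leave any purple look-alike of the carrier alone. Leave any purple look-alike of the bay alone.

How it is judged:
By the outcome, as a careful person would: the job done as asked, in the order asked, and still so for the second after the job is handed in, with the robot touching nothing.
It also fails if it takes over 61 s, if anything falls off the work surface, if the arm or the gripper's body presses on something with over 40 N, if the wrist force passes 120 N, or if a joint passes its speed limit or range.

## Working session

There is one attempt and no reset: what is moved stays moved. The work goes in short steps, Python scripts to look and compute and a tool call to move; the robot and the scene stay as the last step left them, time stands still between calls to the robot, and variables do not carry over. Pictures are saved under pics/ and viewed, about 8 in all and at most 12, crops included, and the job is handed in when it is done.

Besides the shell and the picture viewer there is one more tool, called as name(argument=value, ...), one argument or row to a line, values as JSON. arm_command: Moves the arm, as the interface text tells. Its arguments: {"type":"object","properties":{"plan":{"type":"array"}},"required":["plan"]}

```bash
mkdir -p pics; cat > h.py <<'E'
import numpy as np, cv2
from station import bot
def ray(name,u,v,info=None):
    i=info or bot.camera_info(name); R=np.array(i["R"]);t=np.array(i["t"])
    x=(u-i["cx"])/i["fx"];y=(v-i["cy"])/i["fy"]
    if name=="wrist":
        r=np.hypot(x,y); s=np.sin(r)/r if r>1e-9 else 1; d=np.array([x*s,y*s,np.cos(r)])
    else: d=np.array([x,y,1.])
    return -R.T@t, R.T@d
def onz(name,u,v,z,info=None):
    c,d=ray(name,u,v,info); return c+d*(z-c[2])/d[2]
E
python3 - <<'E'
from h import *
a=bot.grab_frame("top");cv2.imwrite("pics/top.png",a)
b=bot.grab_frame("scene");cv2.imwrite("pics/scene.png",b)
print(bot.observe(),bot.grasp_offset)
for n in("top","scene","wrist"):print(n,bot.camera_info(n))
E
```

```text
{'t': 0.1, 'joint_pos': array([-1.43129690e+00,  1.81449776e-01,  1.60786147e+00,  1.35718916e-05,
        1.35381402e+00, -2.06325579e-01]), 'dq': array([ 0.00051767, -0.00159531, -0.0023468 , -0.00272042, -0.0003249 ,
       -0.00040933]), 'joint_torque': array([ 5.67431762e-04, -4.34819770e+01, -3.42696512e+01,  7.05083949e-02,
        3.40261194e-02, -2.47470558e-05]), 'eef_pos': array([ 0.19485015, -0.54048609,  0.23793227]), 'tool_rot': array([ 0.12168097, -0.1216354 ,  0.69710367, -0.69602087]), 'ft_force': array([ 0.06511479, -0.62916339, -0.84259347]), 'torque': array([-0.00055708,  0.01620529, -0.02875912]), 'finger_gap': 0.9969855292026741} 0.0187
top {'fx': 437.7120851400641, 'fy': 437.7120851400641, 'cx': 324.53628362470323, 'cy': 235.13145060142878, 'R': array([[ 0.01036229, -0.99985124, -0.01378876],
       [-0.99350992, -0.00873256, -0.11340977],
       [ 0.11327249,  0.01487445, -0.99345261]]), 't': array([0.06156307, 0.53500115, 1.02740409])}
scene {'fx': 480.7041610265982, 'fy': 480.7041610265982, 'cx': 322.0623114334338, 'cy': 241.6421702753163, 'R': array([[-0.87186021,  0.48975008, -0.00215379],
       [ 0.41287714,  0.73263029, -0.5410964 ],
       [-0.26342408, -0.47264967, -0.84095781]]), 't': array([ 0.45986704, -0.23029203,  1.34827181])}
wrist {'fx': 371.64829954431775, 'fy': 371.64829954431775, 'cx': 323.22798787483737, 'cy': 238.0904268074711, 'R': array([[ 0.33893709, -0.94080521, -0.00268418],
       [-0.90655258, -0.32735737,  0.26645744],
       [-0.25156323, -0.08787895, -0.96384295]]), 't': array([-0.57328576, -0.03648023,  0.3884421 ])}
```

View pics/top.png

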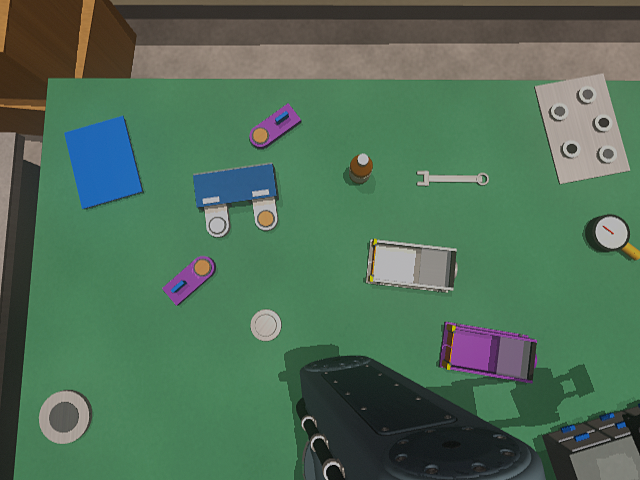

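View pics/scene.png

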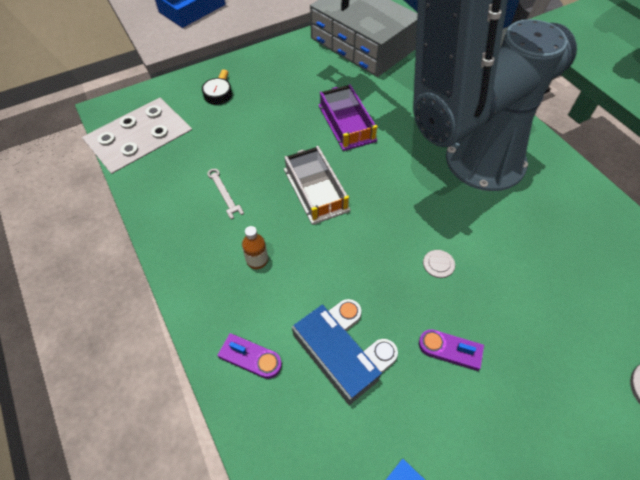

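```bash
cat > m.py <<'E'
from h import *
a=cv2.imread("pics/top.png");hsv=cv2.cvtColor(a,cv2.COLOR_BGR2HSV)
def blobs(lo,hi,x0,y0,x1,y1,z,mn=12):
    m=cv2.inRange(hsv,lo,hi); k=np.zeros_like(m);k[y0:y1,x0:x1]=m[y0:y1,x0:x1]
    n,l,s,c=cv2.connectedComponentsWithStats(k)
    for i in range(1,n):
        if s[i,4]>=mn:
            r=cv2.minAreaRect(np.argwhere(l==i)[:,::-1].astype(np.float32))
            print(s[i,4],c[i].round(1),onz("top",*c[i],z).round(4),[onz("top",*p,z)[:2].round(4).tolist() for p in cv2.boxPoints(r)])
print("disc");blobs((8,90,120),(20,255,255),245,200,285,235,.023)
print("roof");blobs((100,120,40),(120,255,255),185,150,285,215,.054,100)
print("orange");blobs((5,150,100),(17,255,255),360,230,385,300,.04,5)
print("yellow");blobs((20,150,120),(35,255,255),360,230,385,300,.058,4)
print("black");blobs((0,0,0),(180,255,60),435,240,465,300,.05,20)
c=a[225:305,355:470];cv2.imwrite("pics/c.png",cv2.resize(c,None,fx=6,fy=6,interpolation=cv2.INTER_CUBIC))
E
python3 m.py
```

```text
disc
172 [265.3 218.1] [0.5761 0.2124 0.023 ] [[0.5748, 0.2365], [0.5999, 0.2126], [0.5765, 0.1886], [0.5516, 0.2126]]
roof
2351 [234.1 184.4] [0.6527 0.285  0.054 ] [[0.6745, 0.3879], [0.704, 0.1954], [0.6261, 0.1826], [0.5969, 0.3735]]
orange
yellow
18 [374.7 241.4] [ 0.5174 -0.0517  0.058 ] [[0.5231, -0.0477], [0.5232, -0.0547], [0.5114, -0.0547], [0.5114, -0.0477]]
6 [374.  255.5] [ 0.4844 -0.0499  0.058 ] [[0.4785, -0.0499], [0.4785, -0.0499], [0.4902, -0.0499], [0.4902, -0.0499]]
7 [373. 266.] [ 0.4598 -0.0475  0.058 ] [[0.4528, -0.0475], [0.4528, -0.0475], [0.4668, -0.0476], [0.4668, -0.0476]]
18 [370.9 278.4] [ 0.4309 -0.0426  0.058 ] [[0.4388, -0.0405], [0.4389, -0.0452], [0.425, -0.0451], [0.4249, -0.0405]]
black
154 [451.9 268.5] [ 0.4561 -0.2329  0.05  ] [[0.4153, -0.223], [0.4978, -0.2318], [0.497, -0.2426], [0.4145, -0.2336]]
```

View pics/c.png

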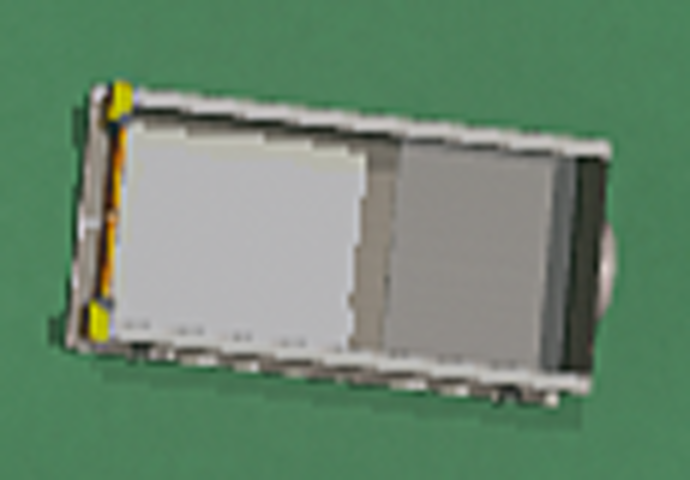

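```bash
cat >> h.py <<'E'
from scipy.spatial.transform import Rotation as Ro
def tool():
    s=bot.observe();q=s["tool_rot"];R=Ro.from_quat([q[1],q[2],q[3],q[0]]);return s,R
def go(p,carrier_yaw,flip):
    """shift+rotvec to TCP p, jaw (tool z) along carrier y (deg yaw), tool y down"""
    s,R=tool();y=np.radians(carrier_yaw+(90 if not flip else -90))
    z=np.array([np.cos(y),np.sin(y),0]);Y=np.array([0,0,-1.]);T=Ro.from_matrix(np.c_[np.cross(Y,z),Y,z])
    return (np.array(p)-s["eef_pos"]).round(4),(T*R.inv()).as_rotvec().round(4)
E
python3 - <<'E'
from h import *
s,R=tool();print(R.as_matrix().round(3))
for f in(0,1):print(go([.54,.207,.2],-171.3,f))
E
```

```text
[[-0.941 -0.     0.339]
 [-0.339  0.002 -0.941]
 [-0.    -1.    -0.001]]
(array([ 0.3451,  0.7475, -0.0379]), array([-1.50e-03, -1.00e-04, -1.94e-01]))
(array([ 0.3451,  0.7475, -0.0379]), array([ 1.0000e-04, -2.3000e-03,  2.9476e+00]))
```

arm_command(
  plan=[
    [0.05,0.1,0,0,0,0,0],
    [0.345,0.7475,-0.04,0,0,-0.194,0],
    [0.345,0.7475,-0.04,0,0,-0.194,0],
    [0.345,0.7475,-0.04,0,0,-0.194,0],
    [0.345,0.7475,-0.04,0,0,-0.194,0],
    [0.345,0.7475,-0.04,0,0,-0.194,0],
    [0.345,0.7475,-0.04,0,0,-0.194,0],
    [0.345,0.7475,-0.04,0,0,-0.194,0],
    [0.345,0.7475,-0.04,0,0,-0.194,0],
    [0.345,0.7475,-0.04,0,0,-0.194,0],
    [0.345,0.7475,-0.04,0,0,-0.194,0],
    [0.345,0.7475,-0.04,0,0,-0.194,0],
    [0.345,0.7475,-0.04,0,0,-0.194,0],
    [0.345,0.7475,-0.04,0,0,-0.194,0],
    [0.345,0.7475,-0.04,0,0,-0.194,0],
    [0.345,0.7475,-0.04,0,0,-0.194,0],
    [0.345,0.7475,-0.04,0,0,-0.194,0],
    [0.345,0.7475,-0.04,0,0,-0.194,0],
    [0.345,0.7475,-0.04,0,0,-0.194,0],
    [0.345,0.7475,-0.04,0,0,-0.194,0],
  ],
)

```text
t: 2.1
eef_pos: [0.5394, 0.2055, 0.1984]
tool_rot: [-0.053, 0.054, -0.705, 0.705]
ft_force: [-0.5, 0.8, -0.1]
finger_gap: 0.997
```

```bash
cat > look.py <<'E'
from h import *
import sys,pickle
i=bot.camera_info("wrist");a=bot.grab_frame("wrist");n=sys.argv[1]
cv2.imwrite(f"pics/{n}.png",a);pickle.dump(i,open(f"pics/{n}.pkl","wb"))
s,R=tool();print(s["t"],s["eef_pos"],s["joint_pos"].round(2),s["ft_force"].round(1))
E
python3 look.py w1
```

```text
2.15 [0.53955502 0.20531572 0.1986735 ] [ 0.16  0.22  1.64 -0.    1.28  1.58] [-0.3 -0.7  0.2]
```

View pics/w1.png

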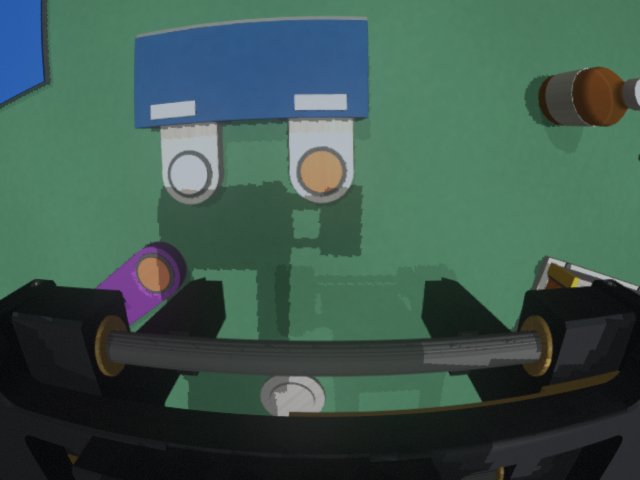

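The view shows the copper carrier's nose: disc at (322,171), sides at columns ~289 and ~354, mouth edge at row ~121, nose tip at row ~203. The spare carrier is at (190,172).

```bash
cat > m2.py <<'E'
from h import *
import pickle
i=pickle.load(open("pics/w1.pkl","rb"));a=cv2.imread("pics/w1.png");h=cv2.cvtColor(a,cv2.COLOR_BGR2HSV)
m=cv2.inRange(h,(5,90,90),(22,255,255));m[:140]=0;m[205:]=0;m[:,:285]=0;m[:,360:]=0
u=np.argwhere(m).mean(0)[::-1];d=onz("wrist",*u,.023,i);print("disc",u,d)
# non-green rows
g=((h[...,0]>45)&(h[...,0]<85)&(h[...,1]>60))
L=[];Rr=[]
for r in range(128,166,4):
    c=322
    l=c
    while not g[r,l]:l-=1
    q=c
    while not g[r,q]:q+=1
    L.append(onz("wrist",l+.5,r,.02,i)[:2]);Rr.append(onz("wrist",q-.5,r,.02,i)[:2])
L=np.array(L);Rr=np.array(Rr)
for n,p in(("L",L),("R",Rr)):
    v=cv2.fitLine(p.astype(np.float32),cv2.DIST_HUBER,0,.001,.001).ravel();print(n,np.degrees(np.arctan2(v[1],v[0])),p[0],p[-1])
r=180
while not g[r,322]:r+=1
print("nose",r,onz("wrist",322,r-.5,.01,i),onz("wrist",322,r-.5,.02,i))
for p in((136,127),(365,122)):print("roof front",onz("wrist",*p,.054,i))
E
python3 m2.py
```

```text
disc [320.99768519 171.56095679] [0.57728905 0.21389936 0.023     ]
L 9.891257 [0.61048886 0.24806862] [0.5794929  0.24279288]
R 9.140252 [0.61893092 0.19200837] [0.58793431 0.18702124]
nose 204 [0.54738329 0.20855303 0.01      ] [0.54916994 0.20878046 0.02      ]
roof front [0.59910308 0.37356728 0.054     ]
roof front [0.62379835 0.18651968 0.054     ]
```

```bash
python3 - <<'E'
from h import *
print(go([.5847,.2147,.005],-170.8,0), go([.5847-.0987*1.1,.2147-.016*1.1,.005],-170.8,0))
E
```

```text
(array([ 0.0451,  0.0094, -0.1937]), array([ 0.0003, -0.0004,  0.0101])) (array([-0.0634, -0.0082, -0.1937]), array([ 0.0003, -0.0004,  0.0101]))
```

arm_command(
  plan=[
    [0.045,0.0095,-0.03,0,0,0.01,0],
    [0.045,0.0095,-0.07,0,0,0.01,0],
    [0.045,0.0095,-0.11,0,0,0.01,0],
    [0.045,0.0095,-0.15,0,0,0.01,0],
    [0.045,0.0095,-0.175,0,0,0.01,0],
    [0.045,0.0095,-0.188,0,0,0.01,0],
    [0.045,0.0095,-0.193,0,0,0.01,0],
    [0.045,0.0095,-0.193,0,0,0.01,0],
    [0.045,0.0095,-0.193,0,0,0.01,1],
    [0.045,0.0095,-0.193,0,0,0.01,1],
    [0.045,0.0095,-0.193,0,0,0.01,1],
    [0.045,0.0095,-0.193,0,0,0.01,1],
    [0.045,0.0095,-0.193,0,0,0.01,1],
    [0.045,0.0095,-0.193,0,0,0.01,1],
  ],
)

```text
t: 3.55
eef_pos: [0.5853, 0.216, 0.0064]
tool_rot: [-0.057, 0.057, -0.705, 0.705]
ft_force: [-1.5, -2.3, 5.6]
finger_gap: 0.637
```

arm_command(
  plan=[
    [-0.005,-0.0008,0.0005,0,0,0,1],
    [-0.015,-0.0024,0.001,0,0,0,1],
    [-0.03,-0.0049,0.001,0,0,0,1],
    [-0.045,-0.0073,0.001,0,0,0,1],
    [-0.06,-0.0097,0.001,0,0,0,1],
    [-0.075,-0.0122,0.001,0,0,0,1],
    [-0.09,-0.0146,0.001,0,0,0,1],
    [-0.1,-0.0162,0.001,0,0,0,1],
    [-0.1,-0.0162,0.001,0,0,0,1],
  ],
)

```text
t: 4.45
eef_pos: [0.4829, 0.1997, 0.0065]
tool_rot: [-0.057, 0.058, -0.705, 0.705]
ft_force: [-0.5, 0.2, -0.6]
finger_gap: 0.631
```

```bash
python3 - <<'E'
from h import *
# gate centre, bay yaw -96; carrier nose at bay x=-45 -> grasp (x=33) at bay x=-82
g=np.array([.4742,-.0472]);y=np.radians(-96);p=g+(-.082)*np.array([np.cos(y),np.sin(y)]);print(p)
print(go([*p,.005],-96,0))
s,_=tool();print(s["t"],s["eef_pos"],s["joint_pos"].round(2),s["finger_gap"],s["ft_force"])
E
```

```text
[0.48277133 0.0343508 ]
(array([-1.000e-04, -1.653e-01, -1.500e-03]), array([ 0.0015, -0.0015,  1.3039]))
4.45 [0.48287106 0.19970014 0.00647234] [0.16 0.41 1.87 0.   0.87 1.57] 0.6306597606905426 [-0.54507053  0.24185772 -0.57999768]
```

arm_command(
  plan=[
    [0,0,0.015,0,0,0,1],
    [0,-0.02,0.03,0,0,0,1],
    [0,-0.05,0.035,0,0,0,1],
    [0,-0.085,0.035,0,0,0.08,1],
    [0,-0.12,0.035,0,0,0.2,1],
    [0,-0.145,0.035,0,0,0.34,1],
    [0,-0.16,0.035,0,0,0.48,1],
    [0,-0.165,0.035,0,0,0.62,1],
    [0,-0.165,0.035,0,0,0.76,1],
    [0,-0.165,0.035,0,0,0.9,1],
    [0,-0.165,0.035,0,0,1.04,1],
    [0,-0.165,0.035,0,0,1.16,1],
    [0,-0.165,0.03,0,0,1.25,1],
    [0,-0.165,0.02,0,0,1.304,1],
    [0,-0.165,0.01,0,0,1.304,1],
    [0,-0.165,0.004,0,0,1.304,1],
    [0,-0.165,0.0,0,0,1.304,1],
    [0,-0.165,-0.0015,0,0,1.304,1],
    [0,-0.165,-0.0015,0,0,1.304,1],
  ],
)

```text
t: 6.35
eef_pos: [0.4848, 0.0348, 0.0062]
tool_rot: [0.473, -0.473, 0.526, -0.525]
ft_force: [-5.4, -0.6, 11.8]
finger_gap: 0.634
```

```bash
python3 - <<'E'
from h import *
s,_=tool();print(s["t"],s["eef_pos"],s["joint_pos"].round(2),s["finger_gap"],s["ft_force"])
E
```

```text
6.35 [0.48475532 0.03482745 0.00621815] [-0.17  0.34  1.96 -0.    0.84 -0.07] 0.6342648415446995 [-5.40715951 -0.56677696 11.77970277]
```

arm_command(
  plan=[
    [0,0,0,0,0,0,0],
    [0,0,0,0,0,0,0],
    [0,0,0,0,0,0,0],
    [0,0,0,0,0,0,0],
    [0,0,0.015,0,0,0,0],
    [0,0,0.05,0,0,0,0],
    [0,0,0.1,0,0,0,0],
    [-0.003,-0.03,0.15,0,0,0,0],
    [-0.006,-0.06,0.19,0,0,0,0],
    [-0.01,-0.1,0.2,0,0,0,0],
    [-0.012,-0.12,0.2,0,0,0,0],
    [-0.012,-0.12,0.2,0,0,0,0],
    [-0.012,-0.12,0.2,0,0,0,0],
    [-0.012,-0.12,0.2,0,0,0,0],
  ],
)

```text
t: 7.75
eef_pos: [0.4725, -0.0841, 0.2045]
tool_rot: [0.473, -0.473, 0.526, -0.525]
ft_force: [0.4, 0.3, 0.2]
finger_gap: 0.999
```

```bash
python3 look.py w2
```

```text
7.8 [ 0.4725933  -0.0839544   0.20449612] [-0.42  0.    1.87  0.    1.27 -0.32] [-1.1  0.2 -0.3]
```

View pics/w2.png

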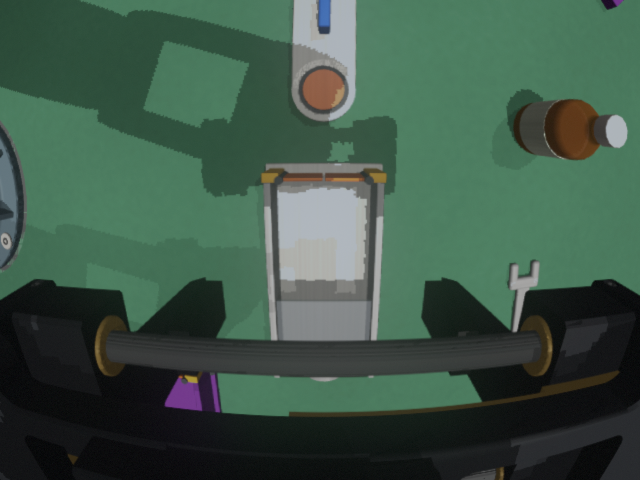

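Carrier sits on the bench, disc at (323,89), fin at (324,15), gate posts at (271,177) and (378,177), walls running down. All nicely lined up.

```bash
cat > m3.py <<'E'
from h import *
import pickle
i=pickle.load(open("pics/w2.pkl","rb"));a=cv2.imread("pics/w2.png");h=cv2.cvtColor(a,cv2.COLOR_BGR2HSV)
def blob(lo,hi,x0,y0,x1,y1,z):
    m=cv2.inRange(h,lo,hi);k=np.zeros_like(m);k[y0:y1,x0:x1]=m[y0:y1,x0:x1]
    p=np.argwhere(k)[:,::-1];c=p.mean(0);w=onz("wrist",*c,z,i);print(len(p),c.round(1),p.min(0),p.max(0),w.round(4));return w[:2]
d=blob((3,100,80),(22,255,255),295,60,355,115,.023)
f=blob((100,130,150),(125,255,255),310,0,340,45,.046)
pl=blob((18,120,120),(35,255,255),360,165,392,190,.058);pr=blob((18,120,120),(35,255,255),255,165,290,190,.058)
v=d-f;print("carrier yaw",np.degrees(np.arctan2(v[1],v[0])),np.linalg.norm(v))
w=pl-pr;print("bay yaw",np.degrees(np.arctan2(w[1],w[0]))-90,np.linalg.norm(w),(pl+pr)/2)
g=(h[...,0]>45)&(h[...,0]<85)&(h[...,1]>60)
# carrier edges (z=.02) and bay wall outer edges (z=.055)
for n,rows,z in(("car",range(10,72,6),.02),("bay",range(195,330,10),.055)):
    E=[[],[]]
    for r in rows:
        for k,s in((0,-1),(1,1)):
            c=324
            while not g[r,c]:c+=s
            E[k].append(onz("wrist",c-s*.5,r,z,i)[:2])
    E=np.array(E,np.float32);mid=E.mean(0);b=cv2.fitLine(mid,cv2.DIST_HUBER,0,.001,.001).ravel()
    print(n,"yaw",np.degrees(np.arctan2(b[1],b[0])),"mid",mid[0],mid[-1],"width",np.linalg.norm(E[0]-E[1],axis=1).mean())
E
python3 m3.py
```

```text
1258 [322.5  89. ] [303  70] [342 109] [0.4829 0.0277 0.023 ]
266 [324.3  12.7] [319   0] [329  25] [0.491  0.0902 0.046 ]
126 [378.6 176.9] [370 173] [385 182] [ 0.5193 -0.05    0.058 ]
124 [268.3 176.8] [262 173] [277 182] [ 0.4327 -0.0409  0.058 ]
carrier yaw -97.37023550545938 0.06305511269383383
bay yaw -95.98295841321601 0.08708072491137012 [ 0.47603943 -0.0454382 ]
car yaw 82.3995 mid [0.49247196 0.10248117] [0.4851768 0.0456021] width 0.056650773
bay yaw 84.03508 mid [ 0.4741281  -0.06029221] [ 0.46234226 -0.17703179] width 0.097882755
```

```bash
python3 - <<'E'
from h import *
print(go([.4917,.0961,.024],-97.3,0))
E
```

```text
(array([ 0.0191,  0.1801, -0.1805]), array([-0.0009, -0.0013, -0.0236]))
```

arm_command(
  plan=[
    [0.005,0.045,0,0,0,-0.0236,0.5],
    [0.01,0.09,-0.02,0,0,-0.0236,0.5],
    [0.0145,0.135,-0.05,0,0,-0.0236,0.5],
    [0.018,0.17,-0.08,0,0,-0.0236,0.5],
    [0.019,0.18,-0.12,0,0,-0.0236,0.5],
    [0.019,0.18,-0.15,0,0,-0.0236,0.5],
    [0.019,0.18,-0.17,0,0,-0.0236,0.5],
    [0.019,0.18,-0.18,0,0,-0.0236,0.5],
    [0.019,0.18,-0.18,0,0,-0.0236,0.5],
    [0.019,0.18,-0.18,0,0,-0.0236,1],
    [0.019,0.18,-0.18,0,0,-0.0236,1],
    [0.019,0.18,-0.18,0,0,-0.0236,1],
    [0.019,0.18,-0.18,0,0,-0.0236,1],
    [0.019,0.18,-0.18,0,0,-0.0236,1],
    [0.019,0.18,-0.18,0,0,-0.0236,1],
    [0.019,0.18,-0.18,0,0,-0.0236,1],
  ],
)

```text
t: 9.4
eef_pos: [0.4924, 0.0947, 0.0259]
tool_rot: [-0.467, 0.467, -0.531, 0.531]
ft_force: [-1.7, -0.8, 6.6]
finger_gap: 0.11
```

```bash
cat > st.py <<'E'
from h import *
s,R=tool();z=R.as_matrix()[:,2];p=s["eef_pos"]
y=np.radians(-96);g=np.array([.4760,-.0454]);d=p[:2]-g;u=np.array([np.cos(y),np.sin(y)]);n=np.array([-u[1],u[0]])
print("t",s["t"],p.round(4),"yaw",np.degrees(np.arctan2(z[1],z[0]))-90,"bay x,y",d@u,d@n,"gap",s["finger_gap"]*88,s["ft_force"].round(1),s["torque"].round(2))
E
python3 st.py; python3 -c "
from h import *
cv2.imwrite('pics/s2.png',bot.grab_frame('scene')[60:380,200:520])"
```

```text
t 9.4 [0.4924 0.0947 0.0259] yaw -97.36745392009732 bay x,y -0.14107940840768893 0.0016538129745628815 gap 9.66572356303373 [-1.7 -0.8  6.6] [-0.05  0.17  0.07]
```

View pics/s2.png

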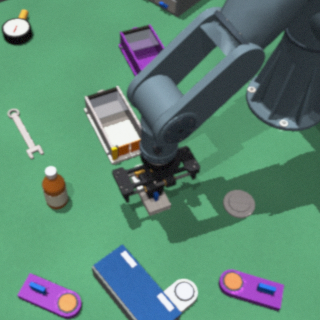

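arm_command(
  plan=[
    [0,0,0.006,0,0,0.01,1],
    [0,0,0.013,0,0,0.024,1],
    [-0.002,-0.01,0.014,0,0,0.024,1],
    [-0.004,-0.025,0.014,0,0,0.024,1],
    [-0.006,-0.04,0.014,0,0,0.024,1],
    [-0.006,-0.04,0.014,0,0,0.024,1],
    [-0.006,-0.04,0.014,0,0,0.024,1],
  ],
)

```text
t: 10.15
eef_pos: [0.4857, 0.0544, 0.0392]
tool_rot: [0.473, -0.473, 0.526, -0.526]
ft_force: [-1.1, -0.3, -2.5]
finger_gap: 0.112
```

```bash
python3 st.py; python3 -c "
from h import *
a=bot.grab_frame('scene')[100:290,240:400];b=bot.grab_frame('top')[200:300,290:470]
cv2.imwrite('pics/s3.png',np.hstack([cv2.resize(a,(404,480),interpolation=2),cv2.resize(b,(396,220),interpolation=2)if 0 else cv2.copyMakeBorder(cv2.resize(b,(396,220),interpolation=2),0,260,0,0,0)]))"
```

```text
t 10.15 [0.4857 0.0544 0.0392] yaw -96.06947667679414 bay x,y -0.10024787268589774 -0.0007687576852774408 gap 9.846742875913542 [-1.1 -0.3 -2.5] [ 0.02 -0.08  0.  ]
```

View pics/s3.png

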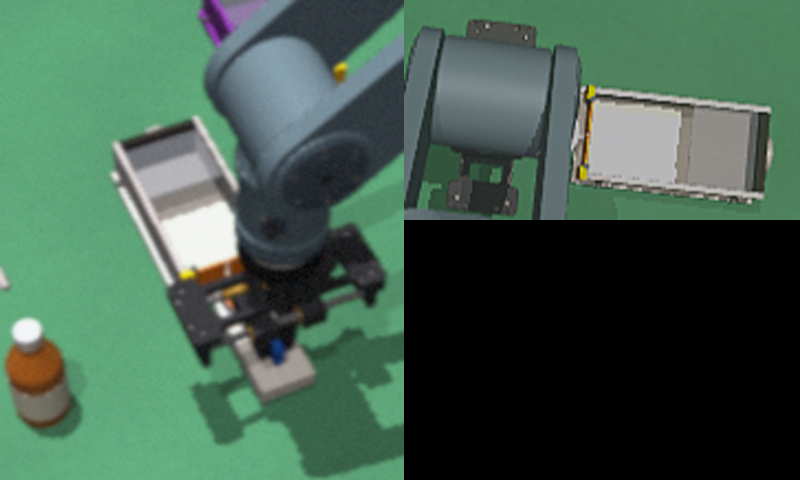

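arm_command(
  plan=[
    [-0.0005,-0.007,0,0,0,0,1],
    [-0.0005,-0.007,-0.002,0,0,0,1],
    [-0.0005,-0.007,-0.004,0,0,0,1],
    [-0.0005,-0.007,-0.004,0,0,0,1],
  ],
)

```text
t: 10.65
eef_pos: [0.4857, 0.0481, 0.0353]
tool_rot: [-0.473, 0.473, -0.525, 0.525]
ft_force: [0.3, 1.9, 1.6]
finger_gap: 0.113
```

```bash
python3 st.py
```

```text
t 10.65 [0.4857 0.0481 0.0353] yaw -95.97882855747541 bay x,y -0.0939693318881348 -0.00012335688757203093 gap 9.952036338032544 [0.3 1.9 1.6] [ 0.1  -0.04 -0.05]
```

arm_command(
  plan=[
    [-0.0008,-0.008,0,0,0,0,1],
    [-0.0017,-0.016,0,0,0,0,1],
    [-0.0025,-0.024,0,0,0,0,1],
    [-0.0034,-0.032,0,0,0,0,1],
    [-0.0042,-0.04,0,0,0,0,1],
    [-0.005,-0.048,0,0,0,0,1],
  ],
)

```text
t: 11.25
eef_pos: [0.4811, 0.0013, 0.0359]
tool_rot: [0.474, -0.472, 0.526, -0.525]
ft_force: [1.5, 9.1, 4.5]
finger_gap: 0.109
```

```bash
python3 st.py
```

```text
t 11.25 [0.4811 0.0013 0.0359] yaw -95.99384798503077 bay x,y -0.04697525916446168 0.00022549855259504053 gap 9.606581070605952 [1.5 9.1 4.5] [ 1.45 -0.25  0.03]
```

arm_command(
  plan=[
    [-0.001,-0.01,0,0,0,0,1],
    [-0.0021,-0.02,0,0,0,0,1],
    [-0.0031,-0.03,0,0,0,0,1],
    [-0.0042,-0.04,0,0,0,0,1],
    [-0.0052,-0.05,0,0,0,0,1],
    [-0.0063,-0.06,0,0,0,0,1],
    [-0.0063,-0.06,0,0,0,0,1],
  ],
)

```text
t: 11.95
eef_pos: [0.4747, -0.061, 0.0359]
tool_rot: [-0.473, 0.473, -0.525, 0.526]
ft_force: [-0.9, -1.6, 5.6]
finger_gap: 0.112
```

```bash
python3 st.py;python3 look.py w3
```

```text
t 11.95 [ 0.4747 -0.061   0.0359] yaw -96.02330524798003 bay x,y 0.01567018654799304 0.0003889232865996944 gap 9.850347242149985 [-0.9 -1.6  5.6] [-0.21  0.09 -0.01]
12.0 [ 0.47476741 -0.06101921  0.03587241] [-0.38  0.27  1.98 -0.    0.89 -0.27] [-0.7 -1.6  5.4]
```

View pics/w3.png

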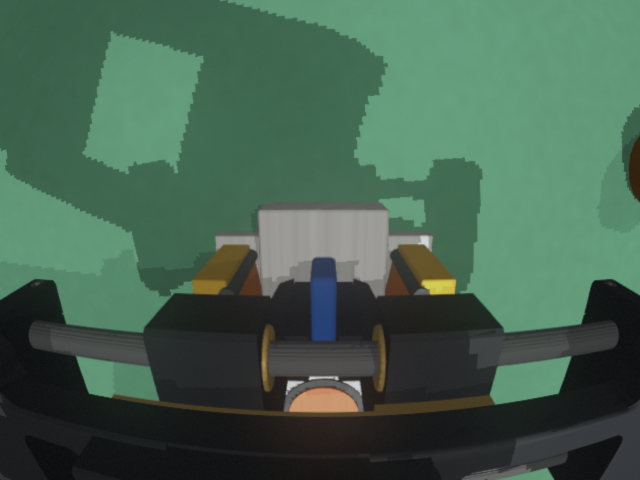

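The fin is held, the carrier is centred between the yellow posts, the leaves are swung in along its sides. Continuing.

arm_command(
  plan=[
    [-0.001,-0.01,0,0,0,0,1],
    [-0.0021,-0.02,0,0,0,0,1],
    [-0.0031,-0.03,0,0,0,0,1],
    [-0.0042,-0.04,0,0,0,0,1],
    [-0.0052,-0.05,0,0,0,0,1],
    [-0.006,-0.057,0,0,0,0,1],
    [-0.0063,-0.06,0,0,0,0,1],
    [-0.0063,-0.06,0,0,0,0,1],
  ],
)

```text
t: 12.8
eef_pos: [0.4684, -0.1193, 0.0359]
tool_rot: [0.474, -0.473, 0.526, -0.525]
ft_force: [-0.5, 6.3, 7.9]
finger_gap: 0.111
```

```bash
python3 st.py
```

```text
t 12.8 [ 0.4684 -0.1193  0.0359] yaw -96.00286826932751 bay x,y 0.07433244058624186 0.00017562205556342838 gap 9.733703322993556 [-0.5  6.3  7.9] [ 0.85 -0.09  0.02]
```

arm_command(
  plan=[
    [-0.0003,-0.003,0,0,0,0,1],
    [-0.0006,-0.006,0,0,0,0,1],
    [-0.0008,-0.008,0,0,0,0,1],
    [-0.0008,-0.008,0,0,0,0,1],
  ],
)

```text
t: 13.2
eef_pos: [0.4677, -0.1277, 0.0359]
tool_rot: [-0.474, 0.473, -0.525, 0.526]
ft_force: [-0.1, 3.6, 8.1]
finger_gap: 0.111
```

```bash
python3 st.py
```

```text
t 13.2 [ 0.4677 -0.1277  0.0359] yaw -95.98021647304267 bay x,y 0.0826821977729385 0.0003626083250556882 gap 9.79652903242051 [-0.1  3.6  8.1] [ 0.6  -0.06  0.05]
```

Not at the stop yet (friction only); pressing on in small steps.

arm_command(
  plan=[
    [-0.0002,-0.002,0,0,0,0,1],
    [-0.0003,-0.003,0,0,0,0,1],
    [-0.0003,-0.003,0,0,0,0,1],
  ],
)

```text
t: 13.5
eef_pos: [0.4674, -0.1305, 0.0359]
tool_rot: [-0.474, 0.473, -0.525, 0.525]
ft_force: [0.5, 3.9, 8.0]
finger_gap: 0.109
```

```bash
python3 st.py
```

```text
t 13.5 [ 0.4674 -0.1305  0.0359] yaw -95.97758618941387 bay x,y 0.08551033137266029 0.000327190971660416 gap 9.634796666883803 [0.5 3.9 8. ] [ 0.73 -0.15 -0.07]
```

arm_command(
  plan=[
    [-0.0002,-0.002,0,0,0,0,1],
    [-0.0003,-0.003,0,0,0,0,1],
    [-0.0003,-0.003,0,0,0,0,1],
  ],
)

```text
t: 13.8
eef_pos: [0.4672, -0.1324, 0.0359]
tool_rot: [0.474, -0.472, 0.526, -0.525]
ft_force: [1.9, 10.2, 9.0]
finger_gap: 0.111
```

```bash
python3 st.py
```

```text
t 13.8 [ 0.4672 -0.1324  0.0359] yaw -95.99453082964719 bay x,y 0.08745419295000446 0.00030973197875358 gap 9.789048832488053 [ 1.9 10.2  9. ] [ 1.47 -0.29 -0.01]
```

arm_command(
  plan=[
    [-0.0001,-0.001,0,0,0,0,1],
    [-0.0002,-0.002,0,0,0,0,1],
    [-0.0002,-0.002,0,0,0,0,1],
  ],
)

```text
t: 14.1
eef_pos: [0.4671, -0.1325, 0.0359]
tool_rot: [0.475, -0.471, 0.527, -0.524]
ft_force: [4.4, 19.3, 12.6]
finger_gap: 0.106
```

```bash
python3 st.py
```

```text
t 14.1 [ 0.4671 -0.1325  0.0359] yaw -96.0100954464148 bay x,y 0.08754876743004524 0.0002701331265379384 gap 9.333558200317244 [ 4.4 19.3 12.6] [ 2.84 -0.68  0.01]
```

arm_command(
  plan=[
    [-0.0001,-0.001,0,0,0,0,1],
    [-0.0001,-0.001,0,0,0,0,1],
  ],
)

```text
t: 14.3
eef_pos: [0.4671, -0.1326, 0.0359]
tool_rot: [0.475, -0.471, 0.527, -0.524]
ft_force: [4.9, 23.2, 14.3]
finger_gap: 0.106
```

```bash
python3 st.py
```

```text
t 14.3 [ 0.4671 -0.1326  0.0359] yaw -96.01014726292104 bay x,y 0.0876402016644675 0.0002523220132342196 gap 9.341421044118771 [ 4.9 23.2 14.3] [ 3.47 -0.83  0.05]
```

arm_command(
  plan=[
    [0,0,0,0,0,0,0.68],
    [0,0,0,0,0,0,0.68],
    [0,0,0,0,0,0,0.68],
    [0,0,0,0,0,0,0.68],
    [0,0,0.005,0,0,0,0.68],
    [0,0,0.02,0,0,0,0.68],
    [0,0,0.05,0,0,0,0.68],
    [0,0,0.1,0,0,0,0.68],
    [0,0,0.15,0,0,0,0.68],
    [0,-0.02,0.18,0,0,0,0.68],
    [0,-0.02,0.18,0,0,0,0.68],
    [0,-0.02,0.18,0,0,0,0.68],
    [0,-0.02,0.18,0,0,0,0.68],
  ],
)

```text
t: 15.6
eef_pos: [0.4651, -0.1564, 0.2136]
tool_rot: [0.473, -0.473, 0.527, -0.524]
ft_force: [0.6, -0.2, -0.3]
finger_gap: 0.321
```

```bash
python3 look.py w4
```

```text
15.65 [ 0.46499613 -0.15625675  0.21329661] [-0.57  0.02  1.84  0.    1.29 -0.46] [-0.5 -0.1 -0. ]
```

View pics/w4.png

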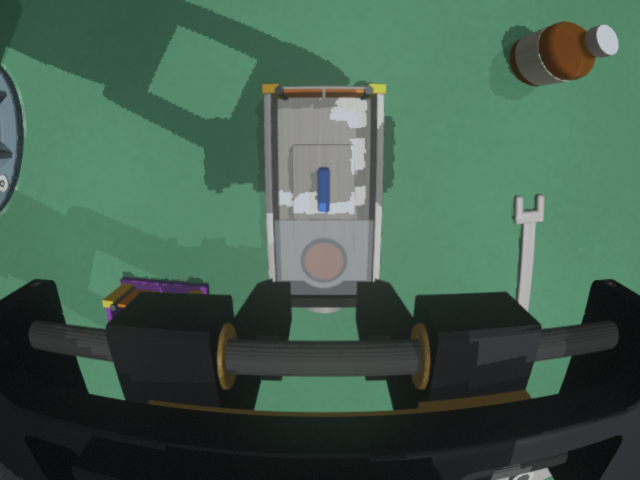

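Gate leaves are closed (row ~92), carrier tail at row ~145, fin (323,190), disc under the cover (323,260). Quick numeric check of the seating.

```bash
python3 - <<'E'
from h import *
import pickle
i=pickle.load(open("pics/w4.pkl","rb"))
P=lambda u,v,z:onz("wrist",u,v,z,i)[:2]
g=(P(270,89,.058)+P(378,89,.058))/2
y=np.radians(-96);u=np.array([np.cos(y),np.sin(y)])
for n,p,e in(("disc",P(323,260,.033),152),("tail",P(323,145,.030),45),("fin rear",P(323,168,.056),65),("cover edge",P(323,220,.046),110),("stop top front?",P(323,282,.046),180)):print(n,((p-g)@u*1000).round(1),"exp",e)
print(g)
E
```

```text
disc 151.4 exp 152
tail 46.8 exp 45
fin rear 65.1 exp 65
cover edge 110.7 exp 110
stop top front? 168.0 exp 180
[ 0.47626884 -0.04725185]
```

```bash
python3 -c "
from h import *
s=bot.observe();print(s['t'],s['ft_force']);print(bot.sign_off())"
```

```text
15.65 [-0.53955745 -0.141075   -0.03814428]
the job is handed in; nothing more can be done
None
```

The carrier with the copper disc is home against the black end stop, with the gate closed behind it, and I handed the job in at 15.65 s. I drew it out by its nose, set it down in front of the bay and released it. I then took it by the blue fin, lifted it over the step and slid it through the gate along the bay floor. I pressed it onto the stop with about 23 N, let go and raised the arm clear.

The last wrist picture shows both leaves closed. In the bay's x, it gave these positions against those expected when home:

| Feature | Measured (mm) | Expected (mm) |
|---|---|---|
| Disc centre | 151.4 | 152 |
| Tail | 46.8 | 45 |
| Rear of fin | 65.1 | 65 |

- **Disagreements:**
  - The stop's edge, picked by eye, came out at 168 mm instead of 180. I put that down to my pick or the height I assumed, and did not follow it up.
  - The tool was at 87.6 mm at contact, where I expected 83. I took that as grip and gate-position error.
- **Contact:** the wrist force was about 0 N at the end, so the robot was touching nothing.
- **Other objects:** the bottle and the wrench look undisturbed in that picture. I did not re-check the spare carrier, the blank flange or the purple look-alikes at the end. Nothing I moved was steered near them.

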